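# Make the bench lathe ready to run

## Robot

A 7-joint arm with a two-finger parallel gripper is mounted at the origin on the work surface. World frame = base frame: x ahead of the robot, y to its left, z up, the work surface at z = 0. Lengths are in m, angles in rad, forces in N, time in s.
With the tool pointing down it reaches from about 0.425 to 0.875 m from the base axis. Payload 4.7 kg.
Tool frame: the origin (TCP) lies midway between the tips of the shut fingers; the grasp point (between the pads) lies 19 mm behind it; z points along the fingers, y is the line along which they close (so a half turn about z gives the same grasp; the last joint's range is limited). The gripper opens to 87 mm and grips with 3 to 60 N. Pads are 19 mm wide; open, the fingers measure 117 mm over their backs; the gripper's body (75 mm by 190 mm) begins 51 mm behind the grasp point.
Start: joints at [-1.289, 0.321, -0.07, 1.45, 0.023, 1.371, -0.057], TCP at [0.172, 0.627, 0.223] pointing down, gripper open.
Joint ranges: [-2.86, 2.86], [-0.3, 2.09], [-1.38, 1.24], [0.06, 2.45], [-1.56, 4.7], [0.09, 2.05], [-2.69, 2.69]. Speed limits (rad/s): [2.57, 2.57, 3.14, 3.14, 3.14, 3.14, 3.14].

## Interface

Orientations are given as a rotation vector (axis times angle).
In Python, from bench import ctrl gives the robot as it stands. The module is installed in compiled form; this text tells all that it offers.
- The arm moves only by the tool carry_out, never from a script. Its argument "steps" is a list of rows, each a list of 7 numbers: the turn, a rotation vector about the world's x, y, z in degrees, then the shift along the world's x, y, z in cm, then the opening, from 0 (shut) to 1 (fully open). A call has 1 to 12 rows; each row is the pose to reach, as a shift and turn from the pose commanded when the call began; what a row does not reach only later rows make up. A row lasts 1/10 s, in which the tool goes at most 50 mm and 8.59 degrees, less where a joint would pass 70% of its speed; a pose out of reach is approached as far as the arm can. A call with a gripper value outside its range is refused whole. The fingers move at their own pace and stop on an object; "squeeze" is the grip in N (left out, the last holds). Time passes only in rows, so rows that repeat a pose let the fingers close. It gives the time, the measured TCP pose, the force, the opening and the grip force at its end, in the units of the state.
- ctrl.get_state(): the state, without advancing time (a new reading comes with each control period).
- ctrl.get_image(name): name is "side" or "top" or "wrist"; returns a dict with "pixels" (480x640x3 uint8, red, green, blue), "camera_matrix" (3x3 intrinsics, pixels), "cam_to_world" (4x4, takes a point from camera to world coordinates); the wrist camera has in their place "T_tool_cam" (4x4, takes a point from camera to tool coordinates, whose origin is the TCP and whose axes are the flange's). Camera axes: x right, y down, z forward; pixel columns grow to the right and rows downward; lengths in m; the calibration is good to about 2 mm. A picture is of the moment at which its call begins: read the wrist's pose just before it. There is no depth.
- ctrl.close_job(): hands the job in; it is judged then, once.
The state is a dict: "time": time; "joint_positions": joint angles; "qd": joint speeds; "joint_torque": joint torques, N m; "position": TCP position; "tool_rot": TCP orientation; "ft_force": force on the tool from outside, world axes, zero at the start; "torque": the same for the moment, N m; "grip_width": opening from 0.0 (shut) to 1.0 (fully open); "grip_force": force on a finger pad.
Only numpy, scipy, OpenCV 4.12 (cv2) and the standard library are available. Lean on these libraries where they do the work, as an engineer would, in place of code of your own. Each camera call takes 0.05 s, during which the arm holds its last target. There are 200 camera calls.

## Task

Make the small bench lathe ready to run: pull the T-handled chuck key up out of the wooden tool block and hang it by its crossbar across the two prongs of the forked key stand, shank hanging down between them, and let go of it. Then swing the clear chuck guard down until it is fully shut, and last throw the feed lever on the carriage out of the middle notch into the notch marked by the tall pin (not the one with the flat screw head). Leave the screwdriver and the file standing in the block and do not disturb the other things on the bench.

Things in the scene. Friction and masses are not known exactly. Their poses are not given: they have to be found in the camera images.
- block: Wooden tool block, 170 x 64 x 90 mm tall, fixed. Origin: centre of its underside; x along its long side. Three square wells 24 mm wide and 80 mm deep in its top, at x = -55, 0 and +55 mm; a tool stands in each, which in which changes.
- key: Dark steel chuck key with T handle: round shank 16 mm thick (26 mm collar just under the crossbar), 150 mm long, under a bright square crossbar 120 mm long and 14 x 14 mm. Stands upright in one of the wells, 10 mm above the bench; crossbar roughly along the block. Weighs about 0.35 kg. Origin: bottom of the shank; z up the shank, x along the crossbar.
- key_grip (a point): Centre of the key's crossbar, 157 mm above the shank's bottom.
- screwdriver: Screwdriver with black round handle, 132 mm tall, standing in a well. No crossbar. Origin: its bottom end. Leave standing.
- file: Flat file with pale wooden handle, 134 mm tall, standing in a well. No crossbar. Origin: its bottom end. Leave standing.
- stand: Fixed dark steel key stand. Base 120 x 90 mm, upright plate at x = +37 to +53 mm, 187 mm tall; from it two level prongs reach to -x (towards the robot side), each 10 mm wide, 46 mm clear between them (at y = +-28 mm), tops 175 mm above the bench, ending at x = -43 mm in small lips that rise 10 mm above the prongs (inner face x = -37 mm). Origin: on the bench under the middle of the prongs.
- stand_seat (a point): Where the centre of the key's crossbar lies when hung: between the prongs, 182 mm above the bench. The crossbar lies along the stand's y.
- lathe: Green bench lathe, fixed, 660 mm long along its y, headstock and chuck towards +y, tailstock towards -y. Origin on the bench under the spindle axis; x points away from the robot. Headstock 170 mm tall.
- guard (a joint): Hinge of the clear chuck guard: 0 is fully shut, about 0.6 to 0.9 rad as found (raised). A stiff hinge: stays where it is left. Its axis is level, along the lathe's y, 178 mm above the bench and 45 mm behind the spindle axis (lathe x = +45, handle middle at lathe y = +90 mm); the handle bar is level with it and 170 mm nearer the robot when shut.
- guard_handle (a point): Middle of the guard's handle bar: round steel bar 12 mm thick, 88 mm long along the lathe's y, on the guard's free edge, 170 mm from the hinge axis and 53 mm beyond the panel. Swings up and away from the robot about the hinge axis.
- carriage: Carriage with apron, fixed on the lathe bed; x and y as the lathe's. The lever's quadrant plate is on top of its apron (81 mm above the bench), with a rim that has three notches: middle and 0.5 rad to either side.
- feed_lever (a joint): Feed lever, turns level about an upright axis; 0 points to the carriage's -x (middle notch), positive swings to -y. The side notches are at +0.5 and -0.5 rad, the ends of travel at +-0.78. Stays where it is left.
- lever_pivot (a point): Point on the lever's upright axis, 95 mm above the bench.
- lever_knob (a point): Middle of the lever's upright black knob: 26 mm thick, from 117 to 157 mm above the bench (this point 139 mm), 75 mm from the axis.
- lever_tip (a point): Pointed end of the lever arm, 105 mm from the axis, 95 mm above the bench.
- mark_pin: Tall pointed dark steel pin, 16 mm thick and 34 mm tall, on the quadrant plate just outside the notch to be used, 124 mm from the lever's axis (either side). The lever's tip points at it when in that notch. Origin: its foot's centre.
- screw_head: Flat dark screw head, 16 mm wide, 6 mm tall, outside the other side notch (not to be used).
- wrench: Open-ended wrench, about 150 mm long, lying on the bench. Leave alone.
- gear: Steel gear wheel lying flat, 85 mm across, 26 mm tall. Leave alone.
- mug: White mug, 76 mm wide, 85 mm tall. Leave alone.
- spray_can: Aluminium spray can, 64 mm wide, 190 mm tall. Leave alone.
- oil_bottle: White plastic bottle, 64 mm wide, 170 mm tall. Leave alone.
- hammer: Hammer, 260 mm long, lying on the bench. Leave alone.
Things that resemble listed ones, but are neither listed nor needed, are in the scene too. Of the things shaped like the key, the steel one is meant.

How it is judged:
On the way, in this order (a step that is already met when the one before it is completed fails the run):
1. the chuck key is pulled up clear of the tool block (z of key in the frame of block above 0.092 m), for 0.1 s.
2. the key hangs by its crossbar on both prongs of the stand, released (x of key_grip in the frame of stand between -0.034 and 0.034 m and y of key_grip in the frame of stand between -0.02 and 0.02 m and z of key_grip in the frame of stand between 0.176 and 0.188 m and angle between key's own z axis and vertical below 0.2 rad and angle between the x axis of key and the y axis of stand, either way round below 0.5 rad and contact force between the fingers and key below 0.2 N and linear speed of key below 0.05 m/s), for 0.3 s.
3. the chuck guard is fully shut (value of joint guard below 0.06 rad), for 0.2 s.
4. the feed lever is in the notch with the tall pin (horizontal distance between lever_tip and mark_pin below 0.0215 m), for 0.2 s.
At the end, for the whole second after the job is handed in: The key hangs from the stand, crossbar across both prongs (centre within 20 mm of the middle between them, between lips and upright plate, shank within 0.2 rad of vertical), released and at rest; the guard is shut to within 0.06 rad; the feed lever's tip points at the tall pin to within about 10 mm (all of step 2 and value of joint guard below 0.06 rad and horizontal distance between lever_tip and mark_pin below 0.0215 m); the robot touches nothing.
It fails at once if the screwdriver or the file is moved by more than 30 mm (distance of any of screwdriver, file from where it was at the start of the episode above 0.03 m).
It fails at once if another thing on the bench is moved by more than 30 mm (distance of any of wrench, gear, mug, spray_can, oil_bottle, hammer from where it was at the start of the episode above 0.03 m).
It also fails if it takes over 67 s, if anything falls off the work surface, if the arm or the gripper's body presses on something with over 40 N, if the wrist force passes 120 N, or if a joint passes its speed limit or range.

## Working session

There is one attempt and no reset: what is moved stays moved. The work goes in short steps, Python scripts to look and compute and a tool call to move; the robot and the scene stay as the last step left them, time stands still between calls to the robot, and variables do not carry over. Pictures are saved under pics/ and viewed, at most 10 in all, crops included, and the job is handed in when it is done.

Besides the shell and the picture viewer there is one more tool, called after ">>>" as a command line: name --pt "numbers of a row" for each row, then --argument value for the rest. carry_out: Moves the arm, as the interface text tells. Its arguments: {"type":"object","properties":{"steps":{"type":"array","items":{"type":"array","items":{"type":"number"}}},"squeeze":{"type":"number"}},"required":["steps"]}

```bash
mkdir -p pics; cat > h.py <<'E'
import numpy as np, cv2, json
from bench import ctrl
from scipy.spatial.transform import Rotation as R
def snap(n,f):
    s=ctrl.get_state(); d=ctrl.get_image(n)
    p=np.array(d["pixels"]); cv2.imwrite(f"pics/{f}.png",p[:,:,::-1])
    K=np.array(d["camera_matrix"])
    if "cam_to_world" in d: T=np.array(d["cam_to_world"])
    else:
        W=np.eye(4); W[:3,:3]=R.from_rotvec(s["tool_rot"]).as_matrix(); W[:3,3]=s["position"]; T=W@np.array(d["T_tool_cam"])
    np.savez(f"pics/{f}.npz",K=K,T=T,p=p)
    return p
def load(f): return np.load(f"pics/{f}.npz")
def ray(f,u,v):
    d=load(f); r=d["T"][:3,:3]@np.linalg.inv(d["K"])@[u,v,1]; return d["T"][:3,3],r
def onz(f,u,v,z):
    o,r=ray(f,u,v); return o+r*(z-o[2])/r[2]
def proj(f,P):
    d=load(f); c=np.linalg.inv(d["T"])@np.append(P,1); q=d["K"]@c[:3]; return q[:2]/q[2]
def tri(f,a,g,b):
    o,r=ray(f,*a);q,s=ray(g,*b); A=np.stack([r,-s],1); t=np.linalg.lstsq(A,q-o,rcond=None)[0]
    x,y=o+r*t[0],q+s*t[1]; return (x+y)/2,np.linalg.norm(x-y)
E
python3 - <<'E'
from h import *
np.set_printoptions(precision=4,suppress=True)
s=ctrl.get_state();print(s)
for n in("side","top"):
    snap(n,n+"0");print(load(n+"0")["K"],load(n+"0")["T"])
E
```

```text
{'time': 0.0, 'joint_positions': array([-1.2889,  0.3218, -0.0701,  1.4517,  0.0226,  1.3708, -0.057 ]), 'qd': array([ 0.001 , -0.0003, -0.0027, -0.0006, -0.    ,  0.0014, -0.001 ]), 'joint_torque': array([  0.0005, -49.127 ,  -0.4039, -31.2535,  -0.064 ,   0.0434,
         0.0002]), 'position': array([0.1719, 0.6263, 0.2215]), 'tool_rot': array([-0.4194, -3.1133,  0.003 ]), 'ft_force': array([-0.282 , -0.0729, -0.7598]), 'torque': array([ 0.001 ,  0.0207, -0.006 ]), 'grip_force': 0.0, 'grip_width': 1.0030999065114399}
[[434.5784   0.     326.7976]
 [  0.     434.5784 243.4075]
 [  0.       0.       1.    ]] [[-0.9992  0.0035  0.0387  0.4537]
 [-0.0308  0.533  -0.8455  1.0968]
 [-0.0236 -0.8461 -0.5325  0.8024]
 [ 0.      0.      0.      1.    ]]
[[591.3067   0.     312.0098]
 [  0.     591.3067 247.4546]
 [  0.       0.       1.    ]] [[ 0.0204 -0.9908  0.1338  0.3041]
 [-0.9997 -0.0223 -0.0129  0.0318]
 [ 0.0158 -0.1335 -0.9909  1.7044]
 [ 0.      0.      0.      1.    ]]
```

View pics/side0.png

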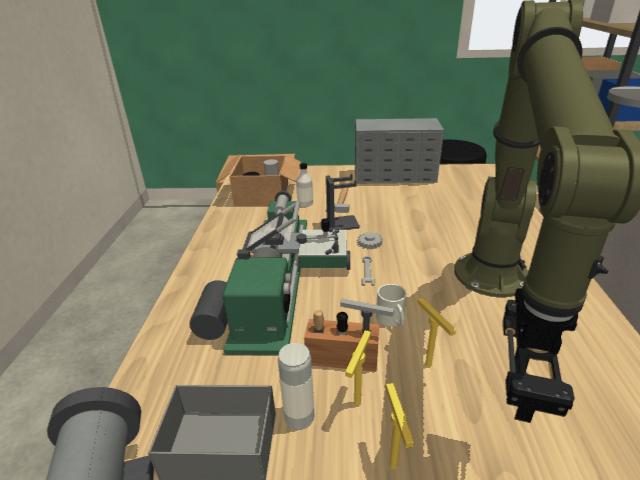

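View pics/top0.png

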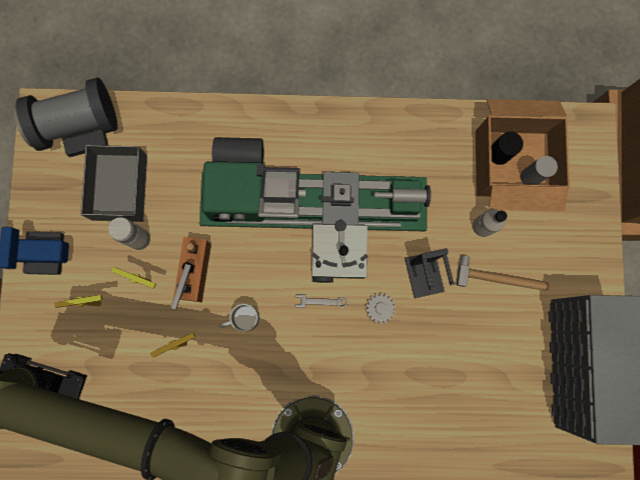

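Side: the steel key stands in the block's near-robot well at (370,308), with the yellow decoys in front of it. The stand is at (335,200) and the raised guard at (275,235). Top: block (192,268), key crossbar (182,286), stand (427,272), lever knob (344,250). I'll zoom in on both.

```bash
python3 - <<'E'
from h import *
a=load("top0")["p"][:,:,::-1]; b=load("side0")["p"][:,:,::-1]
c=cv2.resize(a[150:320,160:460],None,fx=2.66,fy=2.66,interpolation=cv2.INTER_CUBIC)
d=cv2.resize(b[165:375,220:400],None,fx=2.8,fy=2.8,interpolation=cv2.INTER_CUBIC)
cv2.imwrite("pics/c0.png",c);cv2.imwrite("pics/d0.png",d);print(c.shape,d.shape)
E
```

```text
(452, 798, 3) (588, 504, 3)
```

View pics/c0.png

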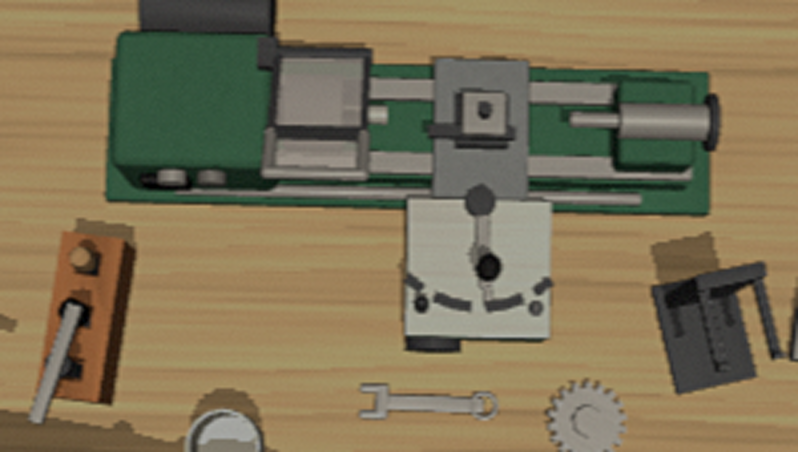

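View pics/d0.png

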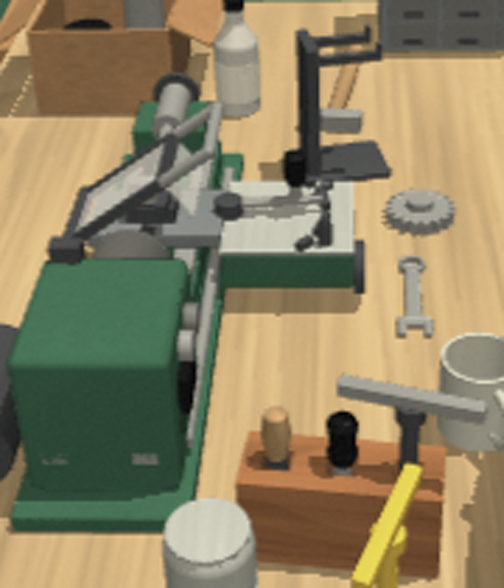

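```bash
python3 - <<'E'
from h import *
np.set_printoptions(precision=4,suppress=True)
C=lambda u,v:(u/2.66+160-.3,v/2.66+150-.3)
D=lambda u,v:(u/2.8+220-.3,v/2.8+165-.3)
p=load("top0")["p"].astype(int)
hsv=cv2.cvtColor(load("top0")["p"],cv2.COLOR_RGB2HSV)
roi=np.zeros(p.shape[:2],np.uint8); roi[258:312,168:200]=1
m=((hsv[:,:,1]<60)&(hsv[:,:,2]>95)&(roi>0)).astype(np.uint8)
n,l,st,ce=cv2.connectedComponentsWithStats(m); k=1+np.argmax(st[1:,4]); 
r=cv2.minAreaRect(np.argwhere(l==k)[:,::-1].astype(np.float32)); print("bar",r,st[k])
b=cv2.boxPoints(r); w=np.array([onz("top0",*q,.172)[:2] for q in b]); print(w,w.mean(0))
for i in range(4): print(np.linalg.norm(w[i]-w[i-1]),np.degrees(np.arctan2(*(w[i]-w[i-1])[::-1])))
print("tri bar",tri("top0",r[0],"side0",D(412,396)))
for nm,uv,z in [("blk",(62,233),.09),("blk",(134,240),.09),("blk",(112,403),.09),("blk",(38,395),.09),("pin foot",(421,303),.1),("screw",(536,307),.087),("knob",(488,266),.157),("plateTL",(407,198),.081),("plateTR",(550,198),.081),("plateBR",(550,339),.081),("plateBL",(405,334),.081),
 ("plate top L",(697,280),.187),("plate top R",(765,267),.187),("prongR tip",(780,357),.175),("base",(678,393),.01),("base",(755,378),.01),("base",(652,287),.01),("base L",(107,200),.01),("base R",(709,214),.01),("hdl L",(263,178),.25),("hdl R",(367,178),.25)]:
    print(nm,onz("top0",*C(*uv),z))
print("guard handle L end",tri("top0",C(263,175),"side0",D(215,143)),tri("top0",C(367,175),"side0",D(217,110)))
print("prongR tip tri",tri("top0",C(780,357),"side0",D(372,33)),"near prong",)
E
```

```text
bar ((180.00198364257812, 286.3276062011719), (5.306460857391357, 46.19528579711914), 19.09349250793457) [171 264  19  45 237]
[[0.3476 0.3738]
 [0.4611 0.3406]
 [0.4569 0.3274]
 [0.3434 0.3607]] [0.4023 0.3506]
0.013717411203028438 72.31318173710834
0.11831527918592878 -16.28612803833424
0.013859148489186734 -107.81318080478822
0.1182813428951366 163.64561280712985
tri bar (array([0.4024, 0.3516, 0.168 ]), np.float64(0.0003889275163345755))
blk [0.5422 0.3663 0.09  ]
blk [0.5366 0.2917 0.09  ]
blk [0.3681 0.3068 0.09  ]
blk [0.3747 0.3824 0.09  ]
pin foot [ 0.4766 -0.0063  0.1   ]
screw [ 0.4765 -0.1257  0.087 ]
knob [ 0.5089 -0.0708  0.157 ]
plateTL [0.5888 0.01   0.081 ]
plateTR [ 0.5923 -0.1399  0.081 ]
plateBR [ 0.4441 -0.1411  0.081 ]
plateBL [0.446  0.0092 0.081 ]
plate top L [ 0.4957 -0.2728  0.187 ]
plate top R [ 0.51   -0.3395  0.187 ]
prongR tip [ 0.4233 -0.3562  0.175 ]
base [ 0.3949 -0.2873  0.01  ]
base [ 0.4128 -0.3707  0.01  ]
base [ 0.5093 -0.2593  0.01  ]
base L [0.5915 0.3358 0.01  ]
base R [ 0.5912 -0.3219  0.01  ]
hdl L [0.5751 0.1478 0.25  ]
hdl R [0.5774 0.0503 0.25  ]
guard handle L end (array([0.5712, 0.1451, 0.285 ]), np.float64(0.0003284286103310906)) (array([0.5776, 0.0501, 0.2692]), np.float64(0.002023260576952219))
prongR tip tri (array([ 0.4221, -0.357 ,  0.1713]), np.float64(0.002845803576554461)) near prong
```

The tall pin is the left (+y) dot. The bar centre is about (0.402, 0.351) at -16.3°, and the stand is about (0.461, -0.316) at yaw 12.5°. Moving above the key.

>>> carry_out --pt "0 0 0 0 0 5 1" --pt "0 0 0 3 -3.5 8 1" --pt "0 0 -1 6 -7 8 1" --pt "0 0 -1 9 -10.5 8 1" --pt "0 0 -1 12 -14 8 1" --pt "0 0 -1 15 -17.5 8 1" --pt "0 0 -1 18 -21 8 1" --pt "0 0 -1 21 -24.5 8 1" --pt "0 0 -1 23 -27.5 8 1" --pt "0 0 -1 23 -27.5 8 1" --pt "0 0 -1 23 -27.5 8 1"

```text
time: 1.2
position: [0.4023, 0.3512, 0.3024]
tool_rot: [-0.45, -3.109, -0.0]
ft_force: [-0.1, 0.2, 1.8]
grip_width: 1.0
grip_force: 0.0
```

```bash
python3 - <<'E'
from h import *
np.set_printoptions(precision=4,suppress=True)
s=ctrl.get_state();print(s["position"],s["tool_rot"],s["ft_force"])
snap("wrist","w1");d=load("w1");print(d["T"],d["K"])
for P in ([.402,.351,.174],[.46,.334,.174],[.345,.368,.174],[.402,.351,.01]): print(proj("w1",P))
E
```

```text
[0.4023 0.3512 0.3024] [-0.4498 -3.1086 -0.0003] [-0.0859  0.1977  1.7751]
[[ 0.2844  0.9202  0.2689  0.3289]
 [ 0.9587 -0.2729 -0.0802  0.3723]
 [-0.0004  0.2806 -0.9598  0.4636]
 [ 0.      0.      0.      1.    ]] [[352.6899   0.     314.2191]
 [  0.     352.6899 238.3482]
 [  0.       0.       1.    ]]
[314.7742 228.6672]
[314.9639 293.8817]
[314.9162 156.8437]
[314.6335 196.4598]
```

View pics/w1.png

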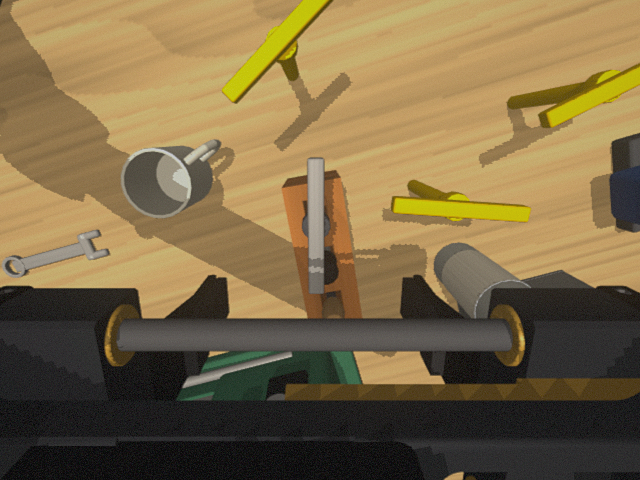

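The wrist view confirms it: the bar runs (316,157) to (317,293), matching the prediction within about 1 px. Descending and gripping.

>>> carry_out --pt "0 0 0 0 0 -5 1" --pt "0 0 0 0 0 -9 1" --pt "0 0 0 0 0 -12 1" --pt "0 0 0 0 0 -14 1" --pt "0 0 0 0 0 -14 1" --pt "0 0 0 0 0 -14 0" --pt "0 0 0 0 0 -14 0" --pt "0 0 0 0 0 -14 0" --pt "0 0 0 0 0 -14 0" --pt "0 0 0 0 0 -14 0" --pt "0 0 0 0 0 -14 0" --pt "0 0 0 0 0 -14 0" --squeeze 45

```text
time: 2.45
position: [0.4021, 0.3518, 0.1627]
tool_rot: [0.447, 3.109, 0.0]
ft_force: [0.1, -1.1, 0.1]
grip_width: 0.445
grip_force: 0.0
```

>>> carry_out --pt "0 0 0 0 0 0 0" --pt "0 0 0 0 0 0 0" --pt "0 0 0 0 0 0 0" --pt "0 0 0 0 0 0 0" --pt "0 0 0 0 0 0 0" --pt "0 0 0 0 0 0 0" --pt "0 0 0 0 0 0 0"

```text
time: 3.15
position: [0.402, 0.3519, 0.1626]
tool_rot: [0.446, 3.11, 0.0]
ft_force: [-0.7, -0.3, -0.4]
grip_width: 0.158
grip_force: 45.0
```

Width 13.7 mm, so the bar is gripped. Lifting.

>>> carry_out --pt "0 0 0 0 0 1 0" --pt "0 0 0 0 0 3 0" --pt "0 0 0 0 0 6 0" --pt "0 0 0 0 0 9 0" --pt "0 0 0 0 0 12 0" --pt "0 0 0 0 0 15 0" --pt "0 0 0 0 0 18 0" --pt "0 0 0 0 0 21 0" --pt "0 0 0 0 0 22 0" --pt "0 0 0 0 0 22 0" --pt "0 0 0 0 0 22 0"

```text
time: 4.25
position: [0.4016, 0.3515, 0.381]
tool_rot: [-0.446, -3.108, 0.003]
ft_force: [-0.5, 0.5, -3.2]
grip_width: 0.151
grip_force: 45.0
```

>>> carry_out --pt "0 0 -4 1 -3 0.5 0" --pt "0 0 -9 3 -8 1 0" --pt "0 0 -15 5 -12.5 1 0" --pt "0 0 -21 6 -17 1 0" --pt "0 0 -27 7 -21.5 1 0" --pt "0 0 -33 7.5 -26 1 0" --pt "0 0 -39 8 -30.5 1 0" --pt "0 0 -45 8 -35 1 0" --pt "0 0 -51 8 -39.5 1 0" --pt "0 0 -57 7.5 -44 1 0" --pt "0 0 -61 7 -48.5 1 0" --pt "0 0 -61 6.5 -53 1 0"

```text
time: 5.45
position: [0.4654, -0.1804, 0.391]
tool_rot: [-1.965, -2.448, 0.001]
ft_force: [1.1, -0.0, -2.9]
grip_width: 0.156
grip_force: 45.0
```

>>> carry_out --pt "0 0 0 -0.3 -5 0 0" --pt "0 0 0 -0.5 -10 0 0" --pt "0 0 0 -0.5 -13 0 0" --pt "0 0 0 -0.5 -13.8 0 0" --pt "0 0 0 -0.5 -13.8 0 0" --pt "0 0 0 -0.5 -13.8 0 0"

```text
time: 6.05
position: [0.4622, -0.3146, 0.3916]
tool_rot: [-1.96, -2.452, -0.001]
ft_force: [0.1, 0.5, -3.6]
grip_width: 0.153
grip_force: 45.0
```

```bash
python3 - <<'E'
from h import *
np.set_printoptions(precision=4,suppress=True)
s=ctrl.get_state();print(s["position"],s["tool_rot"],s["grip_width"],s["joint_positions"])
snap("side","s2");snap("top","t2");snap("wrist","w2")
S=lambda n,x,y,w,h,f:cv2.resize(load(n)["p"][y:y+h,x:x+w,::-1],None,fx=f,fy=f,interpolation=cv2.INTER_CUBIC)
a=S("s2",280,120,120,140,3);b=S("t2",360,220,140,140,3);c=S("w2",0,0,640,480,.6)
o=np.zeros((420+0,780,3),np.uint8);o[:420,:360]=a;o[:420,360:780]=b
cv2.imwrite("pics/m2.png",o)
E
```

```text
[ 0.4622 -0.3146  0.3916] [-1.9601 -2.4522 -0.001 ] 0.15337022032340997 [-0.2432  0.1228  0.8956  1.4047 -0.0969  1.6618  0.8622]
```

View pics/m2.png

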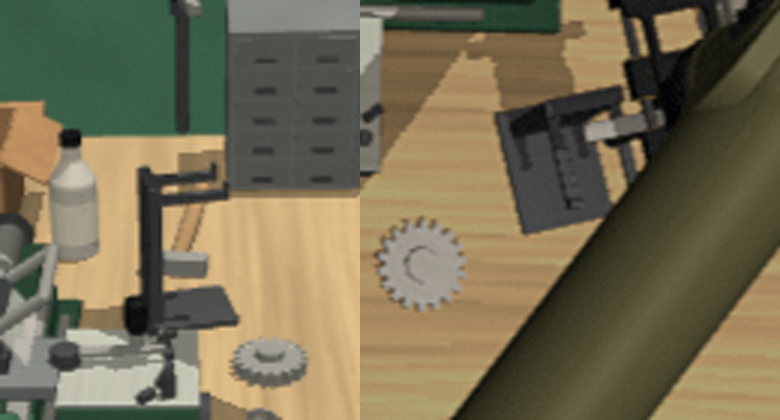

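Side: the key hangs vertical with its shank bottom at crop (182,130), i.e. (340.7,163.3), and the prongs at crop (190,180). Checking predictions against these pixels.

```bash
python3 - <<'E'
from h import *
np.set_printoptions(precision=1,suppress=True)
print("key bottom",proj("s2",[.4622,-.3146,.239]),"seen 340.7 163.3")
o=np.array([.461,-.316]);a=np.radians(12.5);M=np.array([[np.cos(a),-np.sin(a)],[np.sin(a),np.cos(a)]])
for nm,f,q in [("lip far s",'s2',(-.043,-.028,.185)),("lip near s",'s2',(-.043,.028,.185)),("plate topR near",'s2',(.037,.033,.187)),("base cornerfrontnear",'s2',(-.06,.045,.008)),("base front far",'s2',(-.06,-.045,.008))]:
    P=[*(o+M@q[:2]),q[2]];u=proj(f,P);print(nm,u,"in crop",(u-[280,120])*3,"m",np.round(P,3))
E
```

```text
key bottom [340.9 163.2] seen 340.7 163.3
lip far s [351.4 173.4] in crop [214.2 160.2] m [ 0.4 -0.4  0.2]
lip near s [355.2 179.6] in crop [225.5 178.8] m [ 0.4 -0.3  0.2]
plate topR near [332.8 181.9] in crop [158.4 185.8] m [ 0.5 -0.3  0.2]
base cornerfrontnear [360.3 225.7] in crop [240.8 317.2] m [ 0.4 -0.3  0. ]
base front far [354.4 214.3] in crop [223.1 283. ] m [ 0.4 -0.4  0. ]
```

>>> carry_out --pt "0 0 0 0 0 -3 0" --pt "0 0 0 0 0 -6 0" --pt "0 0 0 0 0 -9 0" --pt "0 0 0 0 0 -12 0" --pt "0 0 0 0 0 -15 0" --pt "0 0 0 0 0 -17.5 0" --pt "0 0 0 0 0 -19 0" --pt "0 0 0 0 0 -19.5 0" --pt "0 0 0 0 0 -19.5 0"

```text
time: 7.1
position: [0.4623, -0.3157, 0.1977]
tool_rot: [1.962, 2.454, 0.0]
ft_force: [-0.2, 0.3, -2.8]
grip_width: 0.159
grip_force: 45.0
```

```bash
python3 - <<'E'
from h import *
s=ctrl.get_state();print(s["position"],s["ft_force"])
snap("side","s3");snap("wrist","w3");snap("top","t3")
S=lambda n,x,y,w,h,f:cv2.resize(load(n)["p"][y:y+h,x:x+w,::-1],None,fx=f,fy=f,interpolation=cv2.INTER_CUBIC)
o=np.zeros((480,790,3),np.uint8);o[:480,:400]=S("s3",290,140,100,120,4);o[:390,400:790]=S("t3",380,230,130,130,3)
cv2.imwrite("pics/m3.png",o)
E
```

```text
[ 0.46234334 -0.31571218  0.197738  ] [-0.23032174  0.33679056 -2.80805733]
```

View pics/m3.png

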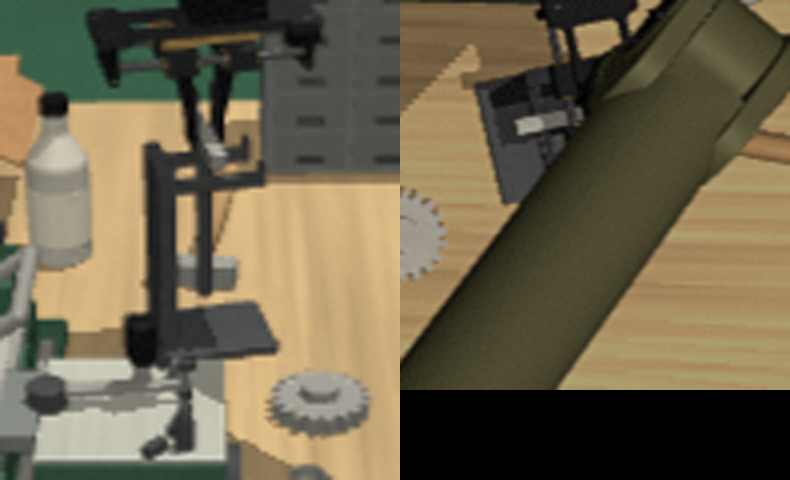

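Side: the shank is between the prongs and the bar is just above them. Lowering to seat.

>>> carry_out --pt "0 0 0 0 0 -1 0" --pt "0 0 0 0 0 -1.5 0" --pt "0 0 0 0 0 -1.8 0" --pt "0 0 0 0 0 -2.0 0" --pt "0 0 0 0 0 -2.1 0" --pt "0 0 0 0 0 -2.1 0"

```text
time: 7.85
position: [0.4617, -0.316, 0.1776]
tool_rot: [-1.962, -2.452, -0.001]
ft_force: [-3.4, 2.3, 4.3]
grip_width: 0.156
grip_force: 45.0
```

Seated: the vertical force rose about 7 N. Opening partway, then rising.

>>> carry_out --pt "0 0 0 0 0 0 0.33" --pt "0 0 0 0 0 0 0.33" --pt "0 0 0 0 0 0 0.33" --pt "0 0 0 0 0 0 0.33" --pt "0 0 0 0 0 0 0.33" --pt "0 0 0 0 0 0.5 0.33" --pt "0 0 0 0 0 2 0.33" --pt "0 0 0 0 0 5 0.33" --pt "0 0 0 0 0 9 0.33" --pt "0 0 0 0 0 14 0.33" --pt "0 0 0 0 0 18 0.33"

```text
time: 8.95
position: [0.4618, -0.3167, 0.3605]
tool_rot: [1.962, 2.45, 0.002]
ft_force: [-0.7, -0.0, -0.2]
grip_width: 0.33
grip_force: 0.0
```

```bash
python3 - <<'E'
from h import *
np.set_printoptions(precision=4,suppress=True)
s=ctrl.get_state();print(s["position"],s["ft_force"],s["grip_width"])
snap("side","s4")
S=lambda n,x,y,w,h,f:cv2.resize(load(n)["p"][y:y+h,x:x+w,::-1],None,fx=f,fy=f,interpolation=cv2.INTER_CUBIC)
cv2.imwrite("pics/m4.png",S("s4",210,140,190,150,4))
# lathe frame: axis from base edge & carriage
c=np.array([.461,-.316]);a=np.radians(12.5)
print(proj("s4",[*c,.182]),proj("s4",[*c,.025]))
E
```

```text
[ 0.4618 -0.3167  0.3605] [-0.7085 -0.0102 -0.1827] 0.32969268629140663
[341.3074 178.4246] [341.5539 217.6836]
```

View pics/m4.png

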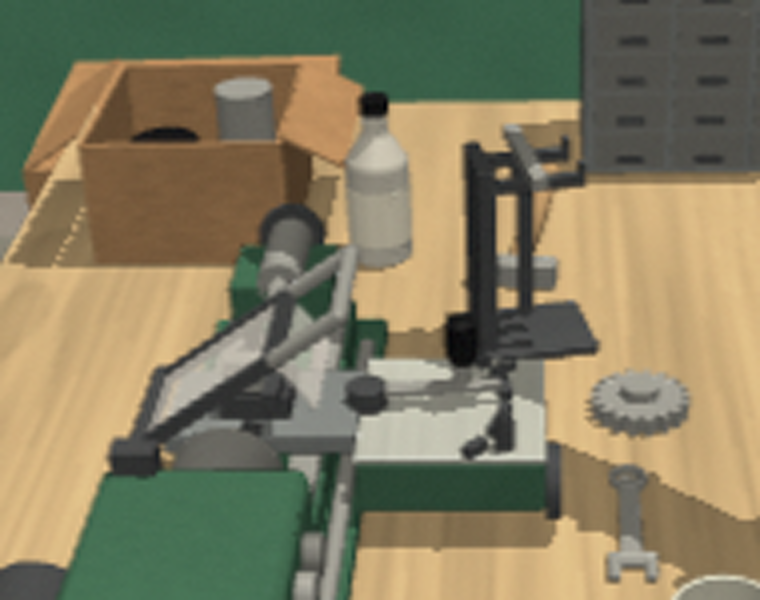

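The key hangs across both prongs. Handle estimate is about (0.575, 0.098, 0.278) with the hinge at about (0.712, z 0.178). Next, move above the handle with the fingers shut, while a script checks the pin and lever predictions.

>>> carry_out --pt "0 0 0 1 4 0 0" --pt "0 0 -5 2 8.5 0 0" --pt "0 0 -10 3.5 13 0 0" --pt "0 0 -12.5 5 17.5 0 0" --pt "0 0 -12.5 6.5 22 0 0" --pt "0 0 -12.5 8 26.5 0 0" --pt "0 0 -12.5 9.5 31 0 0" --pt "0 0 -12.5 10.5 35.5 0 0" --pt "0 0 -12.5 11 39.5 0 0" --pt "0 0 -12.5 11 41.5 -2 0" --pt "0 0 -12.5 11 41.5 -4 0" --pt "0 0 -12.5 11 41.5 -4 0"

```text
time: 10.2
position: [0.5706, 0.0995, 0.3145]
tool_rot: [-2.216, -2.225, 0.007]
ft_force: [-1.4, -0.6, -0.0]
grip_width: 0.006
grip_force: 0.0
```

```bash
python3 - <<'E'
from h import *
np.set_printoptions(precision=4,suppress=True)
s=ctrl.get_state();print(s["position"],s["tool_rot"],s["ft_force"],s["grip_width"],s["joint_positions"])
Q=lambda P:(proj("s4",P)-[210,140])*4
print("pin foot/top",Q([.4766,-.0063,.081]),Q([.4766,-.0063,.115]),"scr",Q([.4765,-.1257,.087]),"knob",Q([.509,-.071,.157]),Q([.509,-.071,.117]))
for z in (.27,.285): print("hdl",Q([.575,.142,z]),Q([.575,.054,z]))
for y in(.142,.054):
  for th in (.6,.7,.8,.9):
    print(y,th,Q([.712-.17*np.cos(th),y,.178+.17*np.sin(th)]),(proj("top0",[.712-.17*np.cos(th),y,.178+.17*np.sin(th)])-[160,150])*2.66)
E
```

```text
[0.5706 0.0995 0.3145] [-2.2155 -2.2252  0.0068] [-1.3811 -0.6178 -0.0439] 0.005843708719960351 [-0.7085  0.1522  0.5588  1.4993 -0.0793  1.5175 -0.146 ]
pin foot/top [504.353  443.3411] [503.7979 405.2779] scr [506.2557 356.8962] knob [461.9716 314.339 ] [463.2647 359.3331]
hdl [341.5416 321.609 ] [353.5639 257.7653]
hdl [340.0531 300.6469] [352.2534 237.7067]
0.142 0.6 [346.3875 316.0341] [266.4593 176.1432]
0.142 0.7 [328.6783 297.1676] [265.77   162.3454]
0.142 0.8 [308.79   279.6398] [265.2018 147.1568]
0.142 0.9 [286.9224 263.6828] [264.7649 130.7411]
0.054 0.6 [358.1242 252.4225] [361.7984 178.3367]
0.054 0.7 [341.6189 234.3924] [361.9055 164.5681]
0.054 0.8 [323.0814 217.6585] [362.0618 149.4083]
0.054 0.9 [302.6978 202.4392] [362.2665 133.0207]
```

Pin confirmed on the +y side: its predicted foot and top fall on the tall dark pin. Pushing the handle along its arc.

>>> carry_out --pt "0 0 0 0.2 0 -2.5 0" --pt "0 0 0 0 0 -3.5 0" --pt "0 0 0 -0.1 0 -4.1 0" --pt "0 0 0 -0.4 0 -4.9 0" --pt "0 0 0 -0.8 0 -5.6 0" --pt "0 0 0 -1.1 0 -6.4 0"

```text
time: 10.8
position: [0.5609, 0.0987, 0.2528]
tool_rot: [2.218, 2.224, 0.002]
ft_force: [-1.8, 0.4, 1.6]
grip_width: 0.01
grip_force: 1.1
```

```bash
python3 - <<'E'
from h import *
snap("side","s5");snap("wrist","w5")
S=lambda n,x,y,w,h,f:cv2.resize(load(n)["p"][y:y+h,x:x+w,::-1],None,fx=f,fy=f,interpolation=cv2.INTER_CUBIC)
o=np.zeros((480,800,3),np.uint8);o[:,:400]=S("s5",235,170,100,120,4);o[:300,400:]=S("w5",0,0,640,480,.625);cv2.imwrite("pics/m5.png",o)
print((proj("s5",[.561,.0987,.2528])-[235,170])*4)
E
```

```text
[270.49396749 192.18767257]
```

View pics/m5.png

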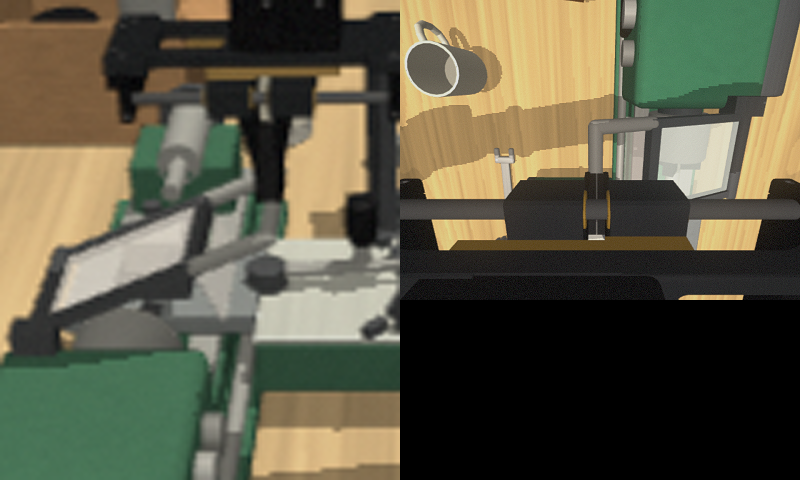

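The fingers rest on the handle at (270,195) and the guard has come partly down. Continuing to shut.

>>> carry_out --pt "0 0 0 -0.3 0 -0.8 0" --pt "0 0 0 -0.6 0 -1.6 0" --pt "0 0 0 -0.9 0 -2.6 0" --pt "0 0 0 -1.1 0 -3.5 0" --pt "0 0 0 -1.3 0 -4.5 0" --pt "0 0 0 -1.4 0 -5.5 0" --pt "0 0 0 -1.4 0 -6.2 0" --pt "0 0 0 -1.4 0 -6.7 0" --pt "0 0 0 -1.4 0 -6.9 0" --pt "0 0 0 -1.4 0 -6.9 0"

```text
time: 11.9
position: [0.5468, 0.0987, 0.1842]
tool_rot: [-2.218, -2.224, 0.001]
ft_force: [-3.7, 0.0, 6.4]
grip_width: 0.01
grip_force: 2.7
```

>>> carry_out --pt "0 0 0 0 0 -0.2 0" --pt "0 0 0 0 0 -0.4 0" --pt "0 0 0 0 0 -0.6 0" --pt "0 0 0 0 0 -0.6 0"

```text
time: 12.3
position: [0.547, 0.0987, 0.1835]
tool_rot: [-2.218, -2.223, -0.003]
ft_force: [-14.4, -2.2, 32.7]
grip_width: 0.004
grip_force: 16.2
```

Hard stop reached (33 N, z 0.1835), so the guard is shut. Now lift and move over the lever knob, turning the fingers to close along y.

>>> carry_out --pt "0 0 0 0 0 3 0" --pt "0 0 8 0 0 8 0.3" --pt "0 0 16 -1 -4 9 0.7" --pt "0 0 24 -2 -8 9 0.7" --pt "0 0 32 -3 -12 9 0.7" --pt "0 0 40 -3.6 -16 9 0.7" --pt "0 0 48 -3.6 -16.6 9 0.7" --pt "0 0 56 -3.6 -16.6 9 0.7" --pt "0 0 64 -3.6 -16.6 9 0.7" --pt "0 0 72 -3.6 -16.6 9 0.7" --pt "0 0 80 -3.6 -16.6 9 0.7" --pt "0 0 88 -3.6 -16.6 9 0.7"

```text
time: 13.5
position: [0.5114, -0.0676, 0.2676]
tool_rot: [0.042, 3.14, -0.0]
ft_force: [-1.1, 0.3, -0.3]
grip_width: 0.695
grip_force: 0.0
```

```bash
python3 - <<'E'
from h import *
np.set_printoptions(precision=4,suppress=True)
s=ctrl.get_state();print(s["position"],s["tool_rot"],s["ft_force"],s["grip_width"],s["joint_positions"])
snap("side","s6");snap("wrist","w6");snap("top","t6")
S=lambda n,x,y,w,h,f:cv2.resize(load(n)["p"][y:y+h,x:x+w,::-1],None,fx=f,fy=f,interpolation=cv2.INTER_CUBIC)
o=np.zeros((520,800,3),np.uint8);o[:520,:400]=S("s6",235,160,100,130,4);o[:300,400:]=S("w6",0,0,640,480,.625);o[300:516,400:]=S("t6",240,180,200,108,2);cv2.imwrite("pics/m6.png",o)
for n in ("s6","w6"): print(n,proj(n,[.51,-.067,.157]),proj(n,[.51,-.067,.117]))
E
```

```text
[ 0.5114 -0.0676  0.2676] [ 0.0423  3.1404 -0.0004] [-1.1182  0.2543 -0.3135] 0.6947928321793375 [-0.5658 -0.0032  0.6503  1.7319  0.0022  1.4114  1.628 ]
s6 [325.1228 219.2202] [325.4527 230.4866]
w6 [316.157  232.9668] [315.9712 221.1909]
```

View pics/m6.png

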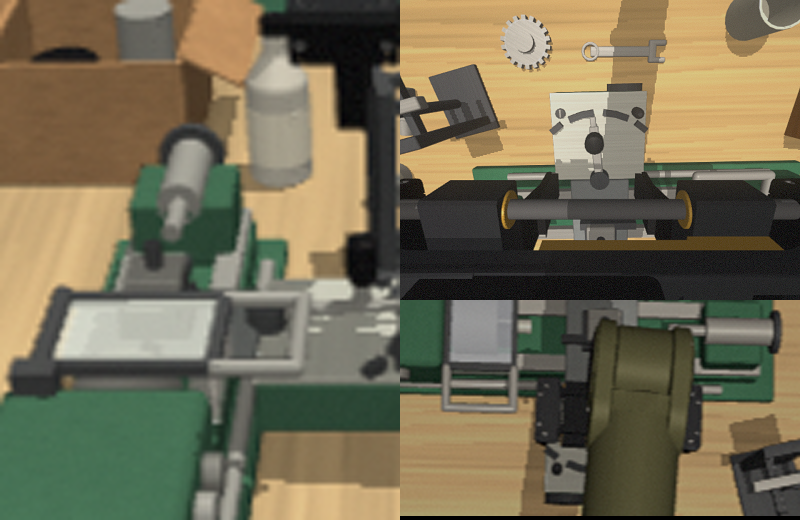

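Wrist: the knob top is at (310,227), about 4 mm off the prediction toward (-x, -y). The tall pin is on the right (+y) and the flat screw on the left, and the guard is level. Descending and gripping the knob.

>>> carry_out --pt "0 0 0 -0.3 -0.2 -4 0.7" --pt "0 0 0 -0.4 -0.2 -8 0.7" --pt "0 0 0 -0.4 -0.2 -11 0.7" --pt "0 0 0 -0.4 -0.2 -13 0.7" --pt "0 0 0 -0.4 -0.2 -13.8 0.7" --pt "0 0 0 -0.4 -0.2 -13.8 0.7" --pt "0 0 0 -0.4 -0.2 -13.8 0" --pt "0 0 0 -0.4 -0.2 -13.8 0" --pt "0 0 0 -0.4 -0.2 -13.8 0" --pt "0 0 0 -0.4 -0.2 -13.8 0" --pt "0 0 0 -0.4 -0.2 -13.8 0" --pt "0 0 0 -0.4 -0.2 -13.8 0" --squeeze 20

```text
time: 14.85
position: [0.507, -0.0695, 0.1299]
tool_rot: [0.051, 3.141, -0.0]
ft_force: [-2.0, -0.6, 0.9]
grip_width: 0.293
grip_force: 20.0
```

>>> carry_out --pt "0 0 0 0 0 0 0" --pt "0 0 0 0 0 0 0" --pt "0 0 0 0 0 0 0"

```text
time: 15.15
position: [0.507, -0.0695, 0.1298]
tool_rot: [-0.051, -3.141, 0.0]
ft_force: [-2.1, -1.6, 4.3]
grip_width: 0.291
grip_force: 20.0
```

```bash
python3 - <<'E'
from h import *
np.set_printoptions(precision=4,suppress=True)
W=lambda u,v:((u-400)/.625,v/.625)
print("pin",onz("w6",*W(638,113),.115),"screw",onz("w6",*W(560,113),.087),"knob",onz("w6",*W(594,142),.157))
E
```

```text
pin [ 0.4751 -0.0089  0.115 ] screw [ 0.476 -0.124  0.087] knob [ 0.5051 -0.0715  0.157 ]
```

>>> carry_out --pt "0 0 -5.7 0 0.75 0 0" --pt "0 0 -11.5 0.15 1.5 0 0" --pt "0 0 -17.2 0.35 2.2 0 0" --pt "0 0 -22.9 0.6 2.95 0 0" --pt "0 0 -28.6 0.95 3.7 0 0" --pt "0 0 -28.6 0.95 3.7 0 0" --pt "0 0 -28.6 0.95 3.7 0 0"

```text
time: 15.85
position: [0.5145, -0.0306, 0.1298]
tool_rot: [-0.823, -3.026, -0.002]
ft_force: [-8.0, 2.6, 10.3]
grip_width: 0.289
grip_force: 20.0
```

>>> carry_out --pt "0 0 0 0 0 0 0.6" --pt "0 0 0 0 0 0 0.6" --pt "0 0 0 0 0 0 0.6" --pt "0 0 0 0 0 0 0.6" --pt "0 0 0 0 0 3 0.6" --pt "0 0 0 0 0 8 0.6" --pt "0 0 0 0 0 13 0.6" --pt "0 0 0 0 0 14 0.6" --pt "0 0 0 0 0 14 0.6"

```text
time: 16.75
position: [0.5179, -0.0322, 0.2716]
tool_rot: [0.824, 3.027, 0.004]
ft_force: [-0.1, 0.5, -0.6]
grip_width: 0.599
grip_force: 0.0
```

```bash
python3 - <<'E'
from h import *
np.set_printoptions(precision=4,suppress=True)
s=ctrl.get_state();print(s["position"],s["tool_rot"],s["ft_force"],s["time"])
snap("side","s7");snap("wrist","w7")
p=load("w7")["p"]; c=proj("w7",[.517,-.033,.157]);print(c)
# knob: dark blob near prediction
g=p.max(2);m=(g<45).astype(np.uint8);x,y=c.astype(int);mm=np.zeros_like(m);mm[max(0,y-60):y+60,x-60:x+60]=m[max(0,y-60):y+60,x-60:x+60]
n,l,st,ce=cv2.connectedComponentsWithStats(mm)
for i in range(1,n):
    if st[i,4]>40: print(st[i],ce[i],onz("w7",*ce[i],.157),onz("w7",*ce[i],.1))
S=lambda n,x,y,w,h,f:cv2.resize(load(n)["p"][y:y+h,x:x+w,::-1],None,fx=f,fy=f,interpolation=cv2.INTER_CUBIC)
o=np.zeros((560,800,3),np.uint8);o[:480,:400]=S("s7",260,165,100,120,4);a=S("w7",200,120,200,200,2);o[:400,400:]=a;cv2.imwrite("pics/m7.png",o)
E
```

```text
[ 0.5179 -0.0322  0.2716] [0.8237 3.0273 0.0035] [-0.1225  0.5178 -0.6115] 16.75
[313.9352 234.4658]
[367 278   6  16  76] [369.8947 285.8947] [ 0.5797 -0.0152  0.157 ] [ 0.6066 -0.0197  0.1   ]
```

```bash
python3 - <<'E'
from h import *
np.set_printoptions(precision=4,suppress=True)
def blobs(n,P,T):
    p=load(n)["p"];hsv=cv2.cvtColor(p,cv2.COLOR_RGB2HSV);x,y=proj(n,P).astype(int)
    mm=np.zeros(p.shape[:2],np.uint8);sl=np.s_[y-75:y+40,x-75:x+75];mm[sl]=(p.max(2)<T)[sl]
    k,l,st,ce=cv2.connectedComponentsWithStats(mm)
    for i in range(1,k):
        if st[i,4]>40: print(n,T,st[i],ce[i],onz(n,*ce[i],.157),onz(n,*ce[i],.085))
print(load("w6")["p"][227,310],load("w7")["p"][234,314],load("w7")["p"][226,310])
for T in(60,80): blobs("w6",[.507,-.07,.157],T);blobs("w7",[.517,-.033,.157],T)
E
```

```text
[70 66 62] [62 57 55] [57 58 57]
w6 60 [371 173  14  16  47] [375.     181.2979] [ 0.4699 -0.0211  0.157 ] [ 0.4793 -0.009   0.085 ]
w6 60 [296 212  30  35 428] [311.8879 229.0491] [ 0.5067 -0.0703  0.157 ] [ 0.5258 -0.0713  0.085 ]
w7 60 [301 213  28  35 654] [315.6284 229.6483] [ 0.5142 -0.0298  0.157 ] [ 0.531  -0.0393  0.085 ]
w6 80 [370 171  17  19 243] [378.9259 179.8313] [ 0.4689 -0.0181  0.157 ] [ 0.478  -0.0052  0.085 ]
w6 80 [330 176  36  18 335] [347.4955 183.6627] [ 0.4713 -0.0421  0.157 ] [ 0.481  -0.0356  0.085 ]
w6 80 [374 192  13  17 112] [381.2589 199.4911] [ 0.4841 -0.0158  0.157 ] [ 0.4973 -0.0024  0.085 ]
w6 80 [296 211  30  36 841] [310.5172 229.0226] [ 0.5066 -0.0714  0.157 ] [ 0.5257 -0.0727  0.085 ]
w7 80 [310 159  16  17 204] [317.5245 166.7941] [ 0.4722 -0.0034  0.157 ] [ 0.4778 -0.0059  0.085 ]
w7 80 [326 177  21  12 150] [335.9733 181.9467] [0.4893 0.0031 0.157 ] [0.4995 0.0022 0.085 ]
w7 80 [300 212  30  36 840] [314.3167 230.125 ] [ 0.514  -0.0309  0.157 ] [ 0.5307 -0.0407  0.085 ]
w7 80 [375 227  13  10  55] [381.2545 231.6182] [0.5424 0.0149 0.157 ] [0.5666 0.0171 0.085 ]
w7 80 [349 254  39  20 271] [375.5018 264.7712] [ 0.5653 -0.0024  0.157 ] [ 0.5954 -0.0046  0.085 ]
```

```bash
python3 - <<'E'
from h import *
a,b=load("s4")["p"].astype(int),load("s6")["p"].astype(int)
c=load("s7")["p"].astype(int)
for r in (np.s_[165:225,338:350],np.s_[235:275,230:290]): print(np.abs(a-c)[r].mean(),np.abs(b-c)[r].mean())
print(ctrl.close_job())
E
```

```text
4.226388888888889 1.1166666666666667
27.987916666666667 1.3966666666666667
the job is handed in; nothing more can be done
None
```

I handed the job in at about 17 s of the 67 s allowed, with the key hung and released on the stand, the guard pushed to its stop, and the feed lever in the tall-pin notch by camera measurement (tip about 18 mm from the pin, limit 21.5); the judging result was not shown to me.

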